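# Sound the shelf's post socket and fit the matching post

### The arm

A 7-joint arm with a two-finger parallel gripper is mounted at the origin on the work surface. World frame = base frame: x ahead of the robot, y to its left, z up, the work surface at z = 0. Lengths are in m, angles in rad, forces in N, time in s.
With the tool pointing down it reaches from about 0.4 to 0.85 m from the base axis. Payload 10.4 kg.
Tool frame: the origin (TCP) lies on the mounting face of the last link; the fingertips stand 173 mm ahead of it and the grasp point (between the pads) lies 155 mm ahead of it (manip.tip_extent is the distance from the TCP to the fingertips, in m); z points along the fingers, y is the line along which they close (so a half turn about z gives the same grasp; the last joint's range is limited). The gripper opens to 85 mm and grips with 20 to 120 N. Pads are 22 mm wide; open, the fingers measure 114 mm over their backs; the gripper's body (76 mm by 85 mm) begins 54 mm behind the grasp point. The pads swing forward as they close: fully open they stand 13 mm farther back than shut.
Start: joints at [1.081, 0.332, -0.065, 1.46, 0.022, 1.35, -0.088], TCP at [0.281, -0.558, 0.405] pointing down, gripper open.
Joint ranges: [-2.6, 2.6], [-0.5, 2.12], [-1.47, 1.34], [0.16, 2.42], [-1.27, 4.41], [0.06, 2.06], [-2.6, 2.6]. Speed limits (rad/s): [2.22, 2.22, 2.79, 2.79, 3.14, 3.14, 3.14].

### API

Orientations are given as a unit quaternion [x, y, z, w].
In Python, from workcell import manip gives the robot as it stands.
- The arm moves only by the tool move_arm, never from a script. Its argument "plan" is one flat list of numbers, 7 for each row, row after row: the turn, a rotation vector about the tool's x, y, z in rad, then the shift along the tool's x, y, z in m, then the finger opening in m, from 0 to 0.0854. In form: [ax, ay, az, dx, dy, dz, gripper, ax, ay, az, dx, dy, dz, gripper, ...]. A call has 1 to 12 rows; each row is the pose to reach, as a shift and turn from the pose commanded when the call began, along the tool's axes at that moment; what a row does not reach only later rows make up. A row lasts 1/8 s, in which the tool goes at most 62.5 mm and 10.7 degrees, less where a joint would pass 70% of its speed; a pose out of reach is approached as far as the arm can. A call with a gripper value outside its range is refused whole. The fingers move at their own pace and stop on an object; "squeeze" is the grip in N (left out, the last holds). Time passes only in rows, so rows that repeat a pose let the fingers close. It gives the time, the measured TCP pose, the force, the opening and the grip force at its end, in the units of the state.
- manip.get_obs(): the state, without advancing time (a new reading comes with each control period).
- manip.camera(name): name is "scene" or "top" or "wrist"; returns a dict with "color" (400x640x3 uint8, red, green, blue), "fx", "fy", "cx", "cy" (pixels), "dist" ([k1, k2, p1, p2, k3] as OpenCV has them; the pictures are not rectified), "cam_to_world" (4x4, takes a point from camera to world coordinates); the wrist camera has in their place "mount" (4x4, takes a point from camera to tool coordinates, whose origin is the TCP and whose axes are the flange's). Camera axes: x right, y down, z forward; pixel columns grow to the right and rows downward; lengths in m; the calibration is good to about 2 mm. A picture is of the moment at which its call begins: read the wrist's pose just before it. There is no depth.
- manip.hand_in(): hands the job in; it is judged then, once.
Trained networks look in a picture, given as the dict that the camera call returned (one of the last four; its "shot" number tells which), for a name from the list of things; names that differ only in an ending like _2 or _b are one class to them, and where a whole thing is asked for, a point or a joint stands for the part that bears it (a point fixed in the world has none). Each returns a list of dicts, best first, with "conf" (0 to 1); they miss things now and then, are a little off and sometimes report something else, mostly with a low value. They report only what shows in the picture. A call takes as long as a camera call. They do not tell look-alikes from the thing itself.
- manip.look_for(picture, label): "position" ([x, y, z] in m, in the coordinates of the camera as it stood for that picture, good to about 4 mm: the middle of the surface that is visible of it).
- manip.silhouettes(picture, label): "pixels" (400x640 bool, what is visible of it).
- manip.tip_of(picture, label): "position" ([x, y, z] in m, in the coordinates of the camera as it stood for that picture, good to about 4 mm: a listed point, or the origin of a listed thing).
The state is a dict: "clock": time; "joint_pos": joint angles; "joint_velocities": joint speeds; "tau": joint torques, N m; "position": TCP position; "ee_rot": TCP orientation; "ft_force": force on the tool from outside, world axes, zero at the start; "torque": the same for the moment, N m; "grip_width": opening from 0.0 (shut) to 1.0 (fully open); "grasp_force": force on a finger pad.
Only numpy, scipy, OpenCV 4.12 (cv2) and the standard library are available. Lean on these libraries where they do the work, as an engineer would, in place of code of your own. Each camera call takes 0.05 s, during which the arm holds its last target. There are 200 camera calls.

### The job

One corner of the tea shelf still lacks its post: lower the brass depth rod into the empty socket, rest its tip on the bottom with light pressure for a moment to learn the depth, and put the rod back upright in its stand. Then take from the rack only the one spare post whose length suits that depth and seat it gently in the socket, fully home, so that its top is level with the three posts already fitted. Never push hard, leave the other two spare posts in the rack, and do not disturb the bowl, caddy, scoop and lid rest.

Things in the scene. Friction and masses are not known exactly. Their poses are not given: they have to be found in the camera images.
- shelf: Low pale paulownia shelf, fixed, 204 (x) x 304 (y) x 90 mm high, closed drawer with an iron ring in its -x face. Origin: centre of its underside, on the work surface; z up. Its four corners at x = +-80, y = +-130 mm each take a 16 mm round dark post; three are fitted already (at -80,-130; 80,-130; 80,130) and stand 52 mm above the shelf top, i.e. their tops are 142 mm above the origin. The corner at -80,+130 is empty: a blind round socket.
- socket_mouth (a point): Centre of the mouth of the empty socket, at the level of the shelf top (90 mm above the work surface). Bore 18 mm diameter, mouth edge only slightly eased, straight down; flat floor lined with a firm springy cork pad that yields about 0.2 mm per newton. Its depth is hidden: 22, 34 or 46 mm.
- rod_stand: Dark wooden block for the depth rod, fixed, 50 x 50 x 50 mm, with one 14 mm round hole 40 mm deep in the middle of its top (hole floor 10 mm above the work surface). Origin: centre of its underside.
- depth_rod: Straight round brass depth rod, 10 mm diameter, 150 mm long, about 0.09 kg, with thin black rings every 10 mm from 20 to 60 mm above its tip. Starts upright in the rod stand, tip down on the hole's floor. Origin: its lower end (tip); z along the rod to its top.
- rod_tip (a point): Centre of the lower end of the depth rod (7 mm flat, chamfered).
- rod_top (a point): Centre of the upper end of the depth rod, 150 mm from the tip.
- rack: Bamboo-coloured rack, fixed, 50 (x) x 200 (y) x 40 mm high, with three 18 mm round holes, 30 mm deep, at y = -70, 0, +70 mm along its middle line (hole floors 10 mm above the work surface). Origin: centre of its underside. The spare posts stand in it in any order.
- post_short: The short spare post: plain dark round wood, 16 mm diameter, 74 mm long, slightly chamfered foot, about 0.04 kg; stands upright in a rack hole. Origin: centre of its foot; z along it to its top. In a socket 22 mm deep it stands 52 mm proud.
- post_short_top (a point): Centre of the top end of the short spare post, 74 mm above its foot.
- post_middle: The middle spare post: plain dark round wood, 16 mm diameter, 86 mm long, slightly chamfered foot, about 0.04 kg; stands upright in a rack hole. Origin: centre of its foot; z along it to its top. In a socket 34 mm deep it stands 52 mm proud.
- post_middle_top (a point): Centre of the top end of the middle spare post, 86 mm above its foot.
- post_long: The long spare post: plain dark round wood, 16 mm diameter, 98 mm long, slightly chamfered foot, about 0.04 kg; stands upright in a rack hole. Origin: centre of its foot; z along it to its top. In a socket 46 mm deep it stands 52 mm proud.
- post_long_top (a point): Centre of the top end of the long spare post, 98 mm above its foot.
- tea_bowl: Black raku tea bowl, 108 mm across, 72 mm high, on the shelf top. Origin: centre of its underside. Leave alone.
- caddy: Glossy red lacquered caddy, 67 mm across, 66 mm high, on the shelf top. Origin: centre of its underside. Leave alone.
- scoop: Slim bamboo tea scoop, about 155 x 11 x 4 mm, lying on the shelf top along the front edge. Origin: underside, 12 mm from the middle of its length. Leave alone.
- lid_rest: Green bronze lid rest, a ring 50 mm across, 48 mm high, on the shelf top. Origin: centre of its underside. Leave alone.
Things that resemble listed ones, but are neither listed nor needed, are in the scene too. What is shaped like the rod_stand but purple is not meant.

How it is judged:
On the way, in this order (a step that is already met when the one before it is completed fails the run):
1. the depth rod's tip rests on the socket's floor with light pressure (over 1 N for 0.1 s) (horizontal distance between rod_tip and socket_mouth below 0.009 m and (contact force between depth_rod and floor_a_c0 above 1 N or contact force between depth_rod and floor_b_c0 above 1 N or contact force between depth_rod and floor_c_c0 above 1 N)), for 0.1 s.
2. the rod stands released, upright in its stand again (horizontal distance between rod_tip and rod_stand below 0.007 m and z of rod_tip in the frame of rod_stand below 0.014 m and angle between depth_rod's own z axis and vertical below 0.15 rad and linear speed of depth_rod below 0.02 m/s and contact force between the fingers and depth_rod below 0.1 N), for 0.1 s.
3. one post stands fully home in the socket, its top level with the fitted posts (((horizontal distance between post_short and socket_mouth below 0.004 m and z of post_short_top in the frame of shelf between 0.139 and 0.145 m and angle between post_short's own z axis and vertical below 0.1 rad and linear speed of post_short below 0.02 m/s) or (horizontal distance between post_middle and socket_mouth below 0.004 m and z of post_middle_top in the frame of shelf between 0.139 and 0.145 m and angle between post_middle's own z axis and vertical below 0.1 rad and linear speed of post_middle below 0.02 m/s) or (horizontal distance between post_long and socket_mouth below 0.004 m and z of post_long_top in the frame of shelf between 0.139 and 0.145 m and angle between post_long's own z axis and vertical below 0.1 rad and linear speed of post_long below 0.02 m/s))), for 0.2 s.
At the end, for the whole second after the job is handed in: One spare post stands at rest in the socket: foot within 4 mm of its axis, tilt under 0.1 rad, top within 3 mm of the fitted posts' level. The rod stands at rest in its stand: tip within 7 mm of the axis and 4 mm of the hole floor, tilt under 0.15 rad. The other two posts remain in the rack (((horizontal distance between post_short and socket_mouth below 0.004 m and z of post_short_top in the frame of shelf between 0.139 and 0.145 m and angle between post_short's own z axis and vertical below 0.1 rad and linear speed of post_short below 0.02 m/s) or (horizontal distance between post_middle and socket_mouth below 0.004 m and z of post_middle_top in the frame of shelf between 0.139 and 0.145 m and angle between post_middle's own z axis and vertical below 0.1 rad and linear speed of post_middle below 0.02 m/s) or (horizontal distance between post_long and socket_mouth below 0.004 m and z of post_long_top in the frame of shelf between 0.139 and 0.145 m and angle between post_long's own z axis and vertical below 0.1 rad and linear speed of post_long below 0.02 m/s)) and horizontal distance between rod_tip and rod_stand below 0.007 m and z of rod_tip in the frame of rod_stand below 0.014 m and angle between depth_rod's own z axis and vertical below 0.15 rad and linear speed of depth_rod below 0.02 m/s); the robot touches nothing.
It fails at once if the rod or a post is pressed on the socket floor with more than 25 N, or on the shelf with more than 40 N (contact force between any of depth_rod, post_short, post_middle, post_long and floor_a_c0 above 25 N or contact force between any of depth_rod, post_short, post_middle, post_long and floor_b_c0 above 25 N or contact force between any of depth_rod, post_short, post_middle, post_long and floor_c_c0 above 25 N or contact force between any of depth_rod, post_short, post_middle, post_long and shelf above 40 N).
It fails at once if a second spare post is taken: two of them are more than 15 mm from where they started (distance of each of post_short, post_middle from where it was at the start of the episode above 0.015 m or distance of each of post_short, post_long from where it was at the start of the episode above 0.015 m or distance of each of post_middle, post_long from where it was at the start of the episode above 0.015 m).
It fails at once if the bowl, caddy, scoop or lid rest is shifted more than 15 mm or tipped more than 0.3 rad (distance of any of tea_bowl, caddy, scoop, lid_rest from where it was at the start of the episode above 0.015 m or angle between any of tea_bowl, caddy, scoop, lid_rest's own z axis and vertical above 0.3 rad).
It also fails if it takes over 72 s, if anything falls off the work surface, if the arm or the gripper's body presses on something with over 40 N, if the wrist force passes 120 N, or if a joint passes its speed limit or range.

## Working session

There is one attempt and no reset: what is moved stays moved. The work goes in short steps, Python scripts to look and compute and a tool call to move; the robot and the scene stay as the last step left them, time stands still between calls to the robot, and variables do not carry over. Pictures are saved under pics/ and viewed, at most 10 in all, crops included, and the job is handed in when it is done.

Besides the shell and the picture viewer there is one more tool, called after ">>>" by a JSON object that holds its "api" and its "payload", one argument or row to a line. move_arm: Moves the arm, as the interface text tells. Its arguments: {"type":"object","properties":{"plan":{"type":"array","items":{"type":"number"}},"squeeze":{"type":"number"}},"required":["plan"]}

```bash
mkdir -p pics; cat > h.py <<'E'
from workcell import manip
import numpy as np, cv2
from scipy.spatial.transform import Rotation as R
def K(p): return np.array([[p['fx'],0,p['cx']],[0,p['fy'],p['cy']],[0,0,1]])
def T_of(p,o=None):
    if 'cam_to_world' in p: return np.array(p['cam_to_world'])
    T=np.eye(4);T[:3,:3]=R.from_quat(o['ee_rot']).as_matrix();T[:3,3]=o['position'];return T@np.array(p['mount'])
def shot(n):
    o=manip.get_obs();p=manip.camera(n);return p,T_of(p,o)
def w(T,x): return T[:3,:3]@np.array(x)+T[:3,3]
def plane(p,T,uv,z):
    n=cv2.undistortPoints(np.array([[uv]],float),K(p),np.array(p['dist']))[0,0]
    d=T[:3,:3]@np.array([n[0],n[1],1]);return T[:3,3]+d*(z-T[2,3])/d[2]
def proj(p,T,X):
    c=np.linalg.inv(T)
    return cv2.projectPoints(np.atleast_2d(np.array(X,float)),cv2.Rodrigues(c[:3,:3])[0],c[:3,3],K(p),np.array(p['dist']))[0][:,0]
def save(p,f,crop=None,s=1):
    im=p['color'][:,:,::-1]
    if crop: im=im[crop[1]:crop[3],crop[0]:crop[2]]
    cv2.imwrite('pics/'+f,cv2.resize(im,None,fx=s,fy=s,interpolation=cv2.INTER_CUBIC))
E
python3 - <<'E'
from h import *
o=manip.get_obs();print({k:np.round(v,3) for k,v in o.items()})
pics=[]
for n in['scene','top']:
    p,T=shot(n);save(p,n+'1.png');pics.append(p['color'])
    print(n,'cam',T[:3,3].round(3))
    for l in['shelf','socket_mouth','rod_stand','depth_rod','rod_top','rack','post_short_top','post_middle_top','post_long_top']:
        f=manip.tip_of(p,l)
        print(l,[(np.round(w(T,q['position']),3).tolist(),round(q['conf'],2),proj(p,T,w(T,q['position'])).round().tolist()) for q in f[:4]])
E
```

```text
{'clock': np.float64(0.0), 'joint_pos': array([ 1.081,  0.333, -0.065,  1.461,  0.022,  1.35 , -0.089]), 'joint_velocities': array([-0.001, -0.   , -0.002, -0.001,  0.001,  0.002, -0.001]), 'tau': array([-0.0000e+00, -6.2546e+01,  4.9000e-02, -3.9161e+01,  1.6000e-02,
        1.0000e-02, -0.0000e+00]), 'position': array([ 0.281, -0.558,  0.404]), 'ee_rot': array([ 0.973,  0.231, -0.   , -0.001]), 'ft_force': array([ 0.364, -0.305,  0.553]), 'torque': array([-0.013, -0.055, -0.036]), 'grasp_force': np.float64(0.0), 'grip_width': np.float64(1.0)}
scene cam [1.242 0.014 0.523]
shelf [([0.638, -0.144, 0.001], 0.6, [[228.0, 268.0]]), ([0.651, -0.205, 0.088], 0.23, [[189.0, 239.0]])]
socket_mouth [([0.568, -0.002, 0.087], 0.79, [[296.0, 213.0]]), ([0.647, 0.195, 0.002], 0.6, [[393.0, 267.0]]), ([0.459, 0.168, 0.111], 0.18, [[369.0, 177.0]])]
rod_stand [([0.714, 0.096, 0.001], 0.91, [[349.0, 291.0]]), ([0.746, 0.2, -0.0], 0.89, [[406.0, 303.0]]), ([0.635, -0.14, -0.0], 0.63, [[230.0, 268.0]]), ([0.461, 0.167, 0.108], 0.56, [[369.0, 179.0]])]
depth_rod []
rod_top [([0.644, 0.195, 0.159], 0.7
[... 538 characters left out ...]
93, 0.008], 0.74, [[269.0, 181.0]]), ([0.644, 0.193, -0.001], 0.72, [[269.0, 181.0]]), ([0.746, 0.198, -0.002], 0.72, [[269.0, 145.0]]), ([0.712, 0.099, 0.003], 0.65, [[303.0, 157.0]])]
depth_rod [([0.643, 0.194, 0.008], 0.52, [[268.0, 180.0]])]
rod_top [([0.631, -0.085, 0.092], 0.52, [[372.0, 183.0]]), ([0.461, 0.307, 0.008], 0.49, [[225.0, 245.0]]), ([0.644, 0.194, 0.161], 0.48, [[259.0, 172.0]])]
rack [([0.462, 0.244, -0.002], 0.93, [[249.0, 245.0]]), ([0.642, 0.193, 0.157], 0.5, [[260.0, 173.0]])]
post_short_top [([0.462, 0.309, 0.088], 0.56, [[217.0, 246.0]])]
post_middle_top [([0.456, 0.241, 0.098], 0.51, [[243.0, 249.0]])]
post_long_top [([0.456, 0.168, 0.105], 0.4, [[271.0, 250.0]])]
```

View pics/scene1.png

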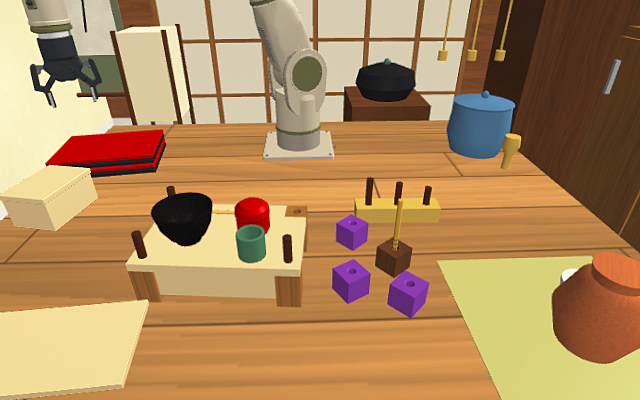

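View pics/top1.png

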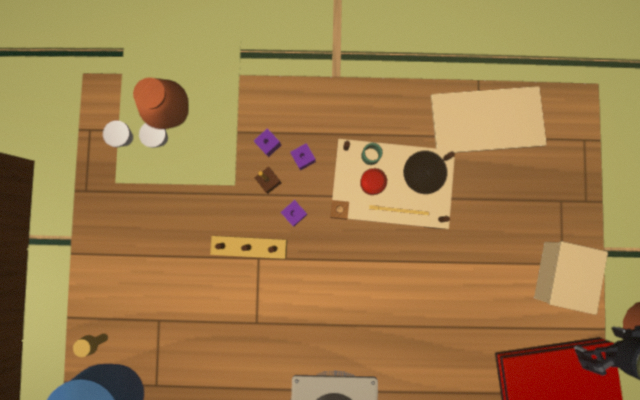

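The scene view shows the three posts in the rack at (369,178), (399,182) and (427,188). The brass rod is in the brown stand at (394,257), and the empty socket is at (296,212). The stand-like blocks are purple ones at (352,232), (351,280) and (408,294), plus the brown one at (394,257). The brown one fits because it isn't purple and it holds the rod. I'll move above it and confirm with a close wrist view.

>>> {"api": "move_arm", "payload": {
  "plan": [0, 0, -1.105, 0.587, -0.499, -0.05, 0.0854, 0, 0, -1.105, 0.587, -0.499, -0.05, 0.0854, 0, 0, -1.105, 0.587, -0.499, -0.05, 0.0854, 0, 0, -1.105, 0.587, -0.499, -0.05, 0.0854, 0, 0, -1.105, 0.587, -0.499, -0.05, 0.0854, 0, 0, -1.105, 0.587, -0.499, -0.05, 0.0854, 0, 0, -1.105, 0.587, -0.499, -0.05, 0.0854, 0, 0, -1.105, 0.587, -0.499, -0.05, 0.0854, 0, 0, -1.105, 0.587, -0.499, -0.05, 0.0854, 0, 0, -1.105, 0.587, -0.499, -0.05, 0.0854, 0, 0, -1.105, 0.587, -0.499, -0.05, 0.0854, 0, 0, -1.105, 0.587, -0.499, -0.05, 0.0854]
}}

```text
clock: 2.5
position: [0.573, 0.1329, 0.4537]
ee_rot: [0.707, 0.707, 0.0, 0.0]
ft_force: [1.0, -0.1, 0.0]
grip_width: 1.0
grasp_force: 0.0
```

```bash
python3 - <<'E'
from h import *
p,T=shot('wrist');save(p,'w1.png',None,1.25)
print(T[:3,3].round(3),T[:3,2].round(2),manip.get_obs()['position'])
for l in['rod_stand','rod_top','rod_tip','post_short_top','post_middle_top','post_long_top','socket_mouth']:
    f=manip.tip_of(p,l)
    print(l,[(np.round(w(T,q['position']),3).tolist(),round(q['conf'],2),proj(p,T,w(T,q['position'])).round().tolist()) for q in f[:4]])
E
```

```text
[0.573 0.207 0.424] [ 0.   -0.29 -0.96] [0.57306567 0.14122444 0.45327391]
rod_stand [([0.711, 0.105, -0.0], 0.69, [[416.0, 183.0]]), ([0.747, 0.198, 0.004], 0.68, [[448.0, 117.0]]), ([0.554, 0.122, 0.0], 0.58, [[307.0, 171.0]])]
rod_top [([0.648, 0.196, 0.163], 0.69, [[409.0, 123.0]]), ([0.645, 0.193, 0.0], 0.28, [[373.0, 121.0]])]
rod_tip [([0.643, 0.192, 0.011], 0.8, [[373.0, 122.0]])]
post_short_top [([0.459, 0.312, 0.081], 0.95, [[209.0, 4.0]]), ([0.46, 0.24, 0.002], 0.51, [[236.0, 84.0]])]
post_middle_top [([0.46, 0.24, 0.094], 0.59, [[211.0, 77.0]]), ([0.649, 0.198, 0.009], 0.46, [[377.0, 117.0]])]
post_long_top [([0.46, 0.172, 0.108], 0.58, [[213.0, 145.0]])]
socket_mouth [([0.565, 0.001, 0.09], 0.55, [[315.0, 279.0]])]
```

View pics/w1.png

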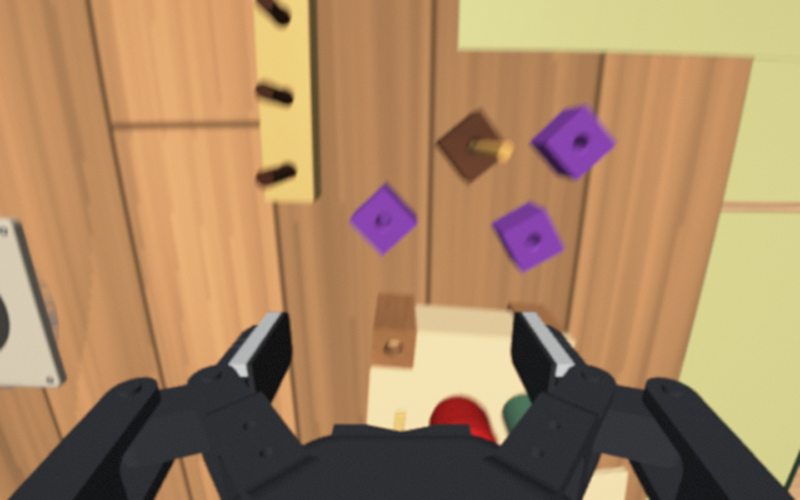

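The stand with the rod is at (375,120) in the native picture. It is brown, and the three similar blocks, at (307,172), (458,113) and (423,188), are purple. Moving above the rod now.

>>> {"api": "move_arm", "payload": {
  "plan": [0, 0, 0, 0.049, 0.068, 0.06, 0.0854, 0, 0, 0, 0.049, 0.068, 0.094, 0.0854, 0, 0, 0, 0.049, 0.068, 0.094, 0.0854, 0, 0, 0, 0.049, 0.068, 0.094, 0.0854, 0, 0, 0, 0.049, 0.068, 0.094, 0.0854]
}}

```text
clock: 3.52
position: [0.6404, 0.1796, 0.362]
ee_rot: [0.707, 0.707, 0.001, 0.001]
ft_force: [-0.4, 0.1, -0.2]
grip_width: 1.004
grasp_force: 0.0
```

```bash
python3 - <<'E'
from h import *
p,T=shot('wrist');o=manip.get_obs();print(o['position'],o['ft_force'])
save(p,'w2.png',(220,60,540,300),2)
for l in['rod_stand','rod_top','rod_tip','post_long_top','socket_mouth']:
    f=manip.tip_of(p,l)
    print(l,[(np.round(w(T,q['position']),3).tolist(),round(q['conf'],2),proj(p,T,w(T,q['position'])).round().tolist()) for q in f[:3]])
E
```

```text
[0.64029817 0.17975613 0.36187106] [-0.83248342 -0.52098826 -0.18045405]
rod_stand [([0.646, 0.193, 0.004], 0.81, [[325.0, 167.0]]), ([0.555, 0.122, -0.001], 0.73, [[248.0, 225.0]]), ([0.709, 0.104, -0.0], 0.7, [[377.0, 239.0]])]
rod_top [([0.644, 0.195, 0.164], 0.67, [[326.0, 213.0]])]
rod_tip [([0.643, 0.193, 0.009], 0.87, [[322.0, 168.0]]), ([0.457, 0.238, 0.095], 0.52, [[87.0, 133.0]]), ([0.464, 0.314, 0.012], 0.43, [[141.0, 49.0]])]
post_long_top [([0.461, 0.171, 0.11], 0.77, [[97.0, 219.0]])]
socket_mouth []
```

View pics/w2.png

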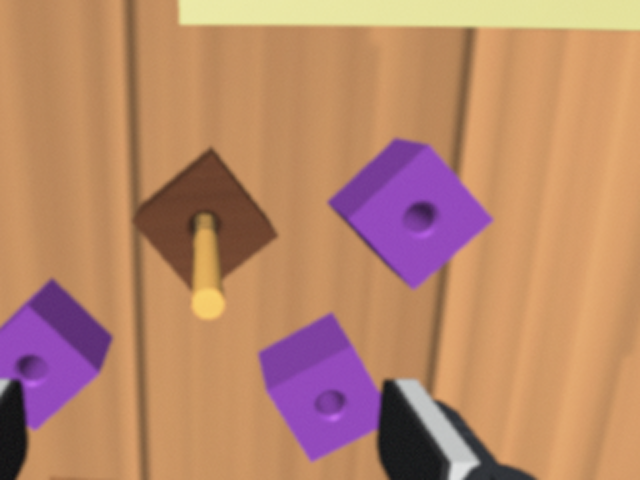

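The crop confirms the brass rod standing in the brown block: its top is at about (324,212) in the native picture, and the hole at about (322,170). Going down to grip.

>>> {"api": "move_arm", "payload": {
  "plan": [0, 0, 0, 0.015, 0.003, 0.02, 0.0854, 0, 0, 0, 0.015, 0.003, 0.05, 0.0854, 0, 0, 0, 0.015, 0.003, 0.072, 0.0854, 0, 0, 0, 0.015, 0.003, 0.072, 0.0854, 0, 0, 0, 0.015, 0.003, 0.072, 0, 0, 0, 0, 0.015, 0.003, 0.072, 0, 0, 0, 0, 0.015, 0.003, 0.072, 0, 0, 0, 0, 0.015, 0.003, 0.072, 0, 0, 0, 0, 0.015, 0.003, 0.072, 0, 0, 0, 0, 0.015, 0.003, 0.072, 0, 0, 0, 0, 0.015, 0.003, 0.072, 0],
  "squeeze": 30
}}

```text
clock: 5.2
position: [0.6433, 0.1955, 0.2876]
ee_rot: [0.707, 0.707, 0.0, 0.0]
ft_force: [-1.2, 0.0, 4.5]
grip_width: 0.106
grasp_force: 29.7
```

>>> {"api": "move_arm", "payload": {
  "plan": [0, 0, 0, 0, 0, -0.03, 0, 0, 0, 0, 0, 0, -0.08, 0, 0, 0, 0, 0, 0, -0.12, 0, 0, 0, 0, -0.05, -0.02, -0.12, 0, 0, 0, 0, -0.1, -0.04, -0.12, 0, 0, 0, 0, -0.15, -0.06, -0.12, 0, 0, 0, 0, -0.18, -0.072, -0.12, 0, 0, 0, 0, -0.197, -0.078, -0.12, 0, 0, 0, 0, -0.197, -0.078, -0.12, 0, 0, 0, 0, -0.197, -0.078, -0.12, 0, 0, 0, 0, -0.197, -0.078, -0.12, 0]
}}

```text
clock: 6.58
position: [0.5657, -0.0, 0.4072]
ee_rot: [0.706, 0.708, 0.0, -0.0]
ft_force: [-1.1, -0.2, -1.0]
grip_width: 0.107
grasp_force: 29.6
```

```bash
python3 - <<'E'
from h import *
o=manip.get_obs();print(o['position'],R.from_quat(o['ee_rot']).as_matrix()[:,2].round(4),o['ft_force'],o['grip_width'])
for n in['wrist','top','scene']:
    p,T=shot(n);print(n)
    if n=='wrist': save(p,'w3.png',None,1.25)
    if n=='scene': save(p,'s3.png',(240,120,360,240),5)
    for l in['rod_top','rod_tip','socket_mouth']:
        f=manip.tip_of(p,l)
        print(l,[(np.round(w(T,q['position']),3).tolist(),round(q['conf'],2),proj(p,T,w(T,q['position'])).round().tolist()) for q in f[:3]])
E
```

```text
[ 5.65736546e-01 -3.10522803e-05  4.07170252e-01] [-0.e+00  7.e-04 -1.e+00] [-1.08149942 -0.23259551 -0.98979733] 0.10662651644886506
wrist
rod_top [([0.566, 0.002, 0.283], 0.81, [[323.0, 313.0]]), ([0.454, 0.17, 0.014], 0.39, [[219.0, 19.0]])]
rod_tip [([0.567, -0.004, 0.128], 0.77, [[322.0, 203.0]])]
socket_mouth [([0.564, 0.003, 0.091], 0.91, [[319.0, 185.0]])]
top
rod_top [([0.452, 0.169, 0.009], 0.45, [[275.0, 250.0]])]
rod_tip []
socket_mouth []
scene
rod_top [([0.462, 0.167, 0.012], 0.19, [[366.0, 214.0]])]
rod_tip [([0.568, 0.0, 0.132], 0.76, [[296.0, 194.0]])]
socket_mouth [([0.565, -0.001, 0.088], 0.55, [[297.0, 212.0]])]
```

View pics/w3.png

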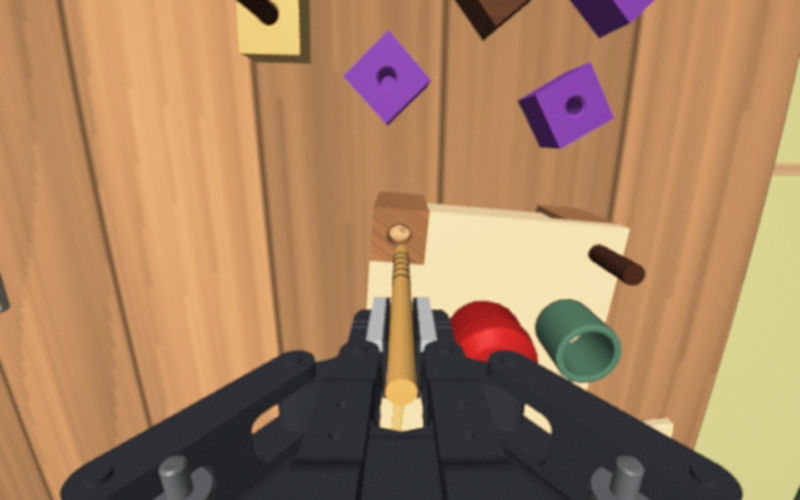

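The rod is held between the pads with its tip at (320,195) native, and the socket mouth is at (319,186), just beyond the tip. I'll measure both by pixel.

```bash
python3 - <<'E'
from h import *
p,T=shot('wrist')
b=p['color'][170:215,300:345]
for l,z in[('socket_mouth',.09),]:
    m=manip.silhouettes(p,'depth_rod')
    if m: ys,xs=np.nonzero(m[0]['pixels']);print('rod rows',ys.min(),ys.max(),'tip u',xs[ys<ys.min()+4].mean())
print('mouth',plane(p,T,(319.3,186.4),.09),'tip',plane(p,T,(320.3,195),.1296))
print('expected TCP-axis at tip',proj(p,T,[[.5657,0,.1296],[.565,0,.09],[.574,0,.09],[.556,0,.09],[.565,.009,.09],[.565,-.009,.09]]).round(1))
save(p,'w4.png',(280,150,360,220),8)
s,Ts=shot('scene');save(s,'s4.png',(250,140,350,230),6)
print('scene tip/mouth',proj(s,Ts,[[.5657,0,.1296],[.5657,0,.09]]).round(1))
a=cv2.imread('pics/w4.png');c=cv2.imread('pics/s4.png')[:540,:];c=cv2.resize(c,None,fx=.6,fy=.6);a=cv2.resize(a,None,fx=.65,fy=.65)
H=max(a.shape[0],c.shape[0]);o=np.zeros((H,a.shape[1]+c.shape[1],3),np.uint8);o[:a.shape[0],:a.shape[1]]=a;o[:c.shape[0],a.shape[1]:]=c
cv2.imwrite('pics/m4.png',o)
E
```

```text
mouth [ 5.63843115e-01 -4.48935099e-04  9.00000000e-02] tip [0.5648969  0.00199157 0.1296    ]
expected TCP-axis at tip [[321.2 197.2]
 [320.5 186. ]
 [329.6 186. ]
 [311.3 186. ]
 [320.5 177. ]
 [320.5 194.7]]
scene tip/mouth [[296.2 194.8]
 [296.7 211.1]]
```

View pics/m4.png

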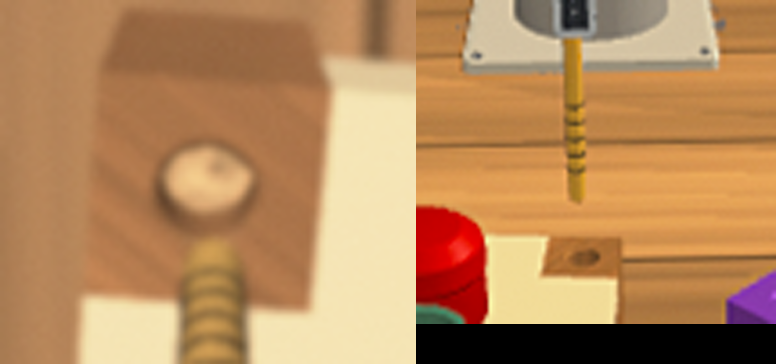

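The mouth centre is at about (319.6,186) and the tip at about (321,198). That puts the tip roughly 2.5 mm short in y and 1.5 mm too far in x, so I'll correct that and lower in stages.

>>> {"api": "move_arm", "payload": {
  "plan": [0, 0, 0, 0.0025, -0.0015, 0.01, 0, 0, 0, 0, 0.0025, -0.0015, 0.03, 0, 0, 0, 0, 0.0025, -0.0015, 0.034, 0, 0, 0, 0, 0.0025, -0.0015, 0.038, 0, 0, 0, 0, 0.0025, -0.0015, 0.042, 0, 0, 0, 0, 0.0025, -0.0015, 0.046, 0, 0, 0, 0, 0.0025, -0.0015, 0.05, 0, 0, 0, 0, 0.0025, -0.0015, 0.05, 0]
}}

```text
clock: 8.32
position: [0.5639, 0.0008, 0.357]
ee_rot: [0.707, 0.707, -0.0, -0.0]
ft_force: [-0.0, 0.7, -0.8]
grip_width: 0.111
grasp_force: 29.5
```

>>> {"api": "move_arm", "payload": {
  "plan": [0, 0, 0, 0, 0, 0.004, 0, 0, 0, 0, 0, 0, 0.008, 0, 0, 0, 0, 0, 0, 0.011, 0, 0, 0, 0, 0, 0, 0.0125, 0, 0, 0, 0, 0, 0, 0.0125, 0, 0, 0, 0, 0, 0, 0.0125, 0]
}}

```text
clock: 9.07
position: [0.564, 0.0009, 0.345]
ee_rot: [0.707, 0.707, 0.0, 0.0]
ft_force: [-1.3, 0.1, 0.9]
grip_width: 0.108
grasp_force: 29.8
```

>>> {"api": "move_arm", "payload": {
  "plan": [0, 0, 0, 0, 0, 0.001, 0, 0, 0, 0, 0, 0, 0.0015, 0, 0, 0, 0, 0, 0, 0.0015, 0, 0, 0, 0, 0, 0, 0.0015, 0]
}}

```text
clock: 9.57
position: [0.5641, 0.0009, 0.3439]
ee_rot: [0.707, 0.707, 0.0, 0.0]
ft_force: [-1.9, -0.2, 5.6]
grip_width: 0.106
grasp_force: 30.5
```

```bash
python3 - <<'E'
from h import *
import time
for i in range(5):
    manip.camera('top');o=manip.get_obs();print(o['position'].round(4),o['ft_force'].round(2))
E
```

```text
[0.5641 0.0009 0.3439] [-1.88 -0.72  6.41]
[0.5641 0.0009 0.3439] [-1.37 -0.81  5.34]
[0.5641 0.0009 0.3439] [-0.86 -0.15  5.71]
[0.5641 0.0009 0.3439] [-0.5   0.23  6.06]
[0.5641 0.0009 0.3439] [-2.2   0.07  5.47]
```

Contact is about 6.5 N with the tip at about z 0.0663. Allowing 1.3 mm for the cork, the floor is at about 0.0676, so the depth is 22 mm and the short post fits. Returning the rod.

>>> {"api": "move_arm", "payload": {
  "plan": [0, 0, 0, 0, 0, -0.02, 0, 0, 0, 0, 0, 0, -0.05, 0, 0, 0, 0, 0, 0, -0.064, 0, 0, 0, 0, 0.04, 0.016, -0.064, 0, 0, 0, 0, 0.09, 0.037, -0.064, 0, 0, 0, 0, 0.14, 0.057, -0.064, 0, 0, 0, 0, 0.18, 0.074, -0.05, 0, 0, 0, 0, 0.1945, 0.0795, -0.03, 0, 0, 0, 0, 0.1945, 0.0795, 0.001, 0, 0, 0, 0, 0.1945, 0.0795, 0.001, 0, 0, 0, 0, 0.1945, 0.0795, 0.001, 0]
}}

```text
clock: 11.2
position: [0.6436, 0.1946, 0.3431]
ee_rot: [0.707, 0.707, 0.0, 0.0]
ft_force: [-0.1, -0.2, 0.0]
grip_width: 0.105
grasp_force: 29.6
```

```bash
python3 - <<'E'
from h import *
p,T=shot('wrist');o=manip.get_obs();P=o['position'];print(P,o['ft_force'])
s,Ts=shot('scene')
for q,t in((p,T),(s,Ts)):
  for l in['rod_top','rod_tip','rod_stand']:
    f=manip.tip_of(q,l)
    print(l,[(np.round(w(t,x['position']),3).tolist(),round(x['conf'],2)) for x in f[:2]])
tip=[P[0],P[1],P[2]-.2776];hole=[P[0],P[1],.05]
print('wrist proj tip,hole',proj(p,T,[tip,hole]).round(1)); print('scene',proj(s,Ts,[tip,hole]).round(1))
save(p,'w5.png',(280,150,360,220),8)
c=tuple(int(v) for v in proj(s,Ts,[hole])[0]);print(c);save(s,'s5.png',(c[0]-40,c[1]-40,c[0]+40,c[1]+40),5)
a=cv2.resize(cv2.imread('pics/w5.png'),(455,400));b=cv2.resize(cv2.imread('pics/s5.png'),(345,345));b=cv2.copyMakeBorder(b,0,55,0,0,cv2.BORDER_CONSTANT)
cv2.imwrite('pics/m5.png',np.hstack([a,b]))
E
```

```text
[0.64363854 0.19481696 0.34367883] [-0.39081159  0.05610915 -0.85743952]
rod_top [([0.648, 0.194, 0.217], 0.78)]
rod_tip [([0.645, 0.192, 0.066], 0.74), ([0.462, 0.167, 0.112], 0.55)]
rod_stand [([0.554, 0.122, -0.003], 0.97), ([0.748, 0.199, 0.002], 0.96)]
rod_top []
rod_tip [([0.645, 0.199, 0.066], 0.49)]
rod_stand [([0.554, 0.12, -0.001], 0.94), ([0.646, 0.193, -0.0], 0.79)]
wrist proj tip,hole [[320.9 199.1]
 [320.9 194. ]]
scene [[395.7 240.5]
 [394.8 247. ]]
(394, 246)
```

View pics/m5.png

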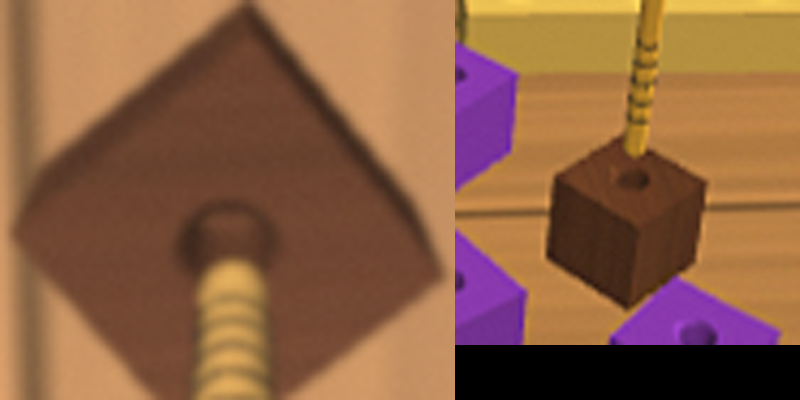

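The tip lines up with the hole within about 1 mm (wrist: hole (320,193), tip (320.4,199.5); scene: hole (395,248), tip (396,241)). Lowering with +1 mm in y, then releasing.

>>> {"api": "move_arm", "payload": {
  "plan": [0, 0, 0, 0.001, -0.0005, 0.01, 0, 0, 0, 0, 0.001, -0.0005, 0.018, 0, 0, 0, 0, 0.001, -0.0005, 0.026, 0, 0, 0, 0, 0.001, -0.0005, 0.034, 0, 0, 0, 0, 0.001, -0.0005, 0.042, 0, 0, 0, 0, 0.001, -0.0005, 0.049, 0, 0, 0, 0, 0.001, -0.0005, 0.054, 0, 0, 0, 0, 0.001, -0.0005, 0.054, 0, 0, 0, 0, 0.001, -0.0005, 0.054, 0]
}}

```text
clock: 12.72
position: [0.6428, 0.1965, 0.2885]
ee_rot: [0.707, 0.707, 0.0, 0.0]
ft_force: [0.2, 0.0, -1.3]
grip_width: 0.108
grasp_force: 29.6
```

>>> {"api": "move_arm", "payload": {
  "plan": [0, 0, 0, 0, 0, 0, 0.06, 0, 0, 0, 0, 0, 0, 0.06, 0, 0, 0, 0, 0, 0, 0.06, 0, 0, 0, 0, 0, 0, 0.06, 0, 0, 0, 0, 0, 0, 0.06, 0, 0, 0, 0, 0, 0, 0.06, 0, 0, 0, 0, 0, -0.03, 0.06, 0, 0, 0, 0, 0, -0.08, 0.06, 0, 0, 0, 0, 0, -0.12, 0.06, 0, 0, 0, 0, 0, -0.12, 0.06, 0, 0, 0, 0, 0, -0.12, 0.06]
}}

```text
clock: 14.1
position: [0.6427, 0.1964, 0.4076]
ee_rot: [0.707, 0.707, -0.0, 0.0]
ft_force: [0.3, 0.1, -1.2]
grip_width: 0.701
grasp_force: 0.0
```

```bash
python3 - <<'E'
from h import *
p,T=shot('wrist');o=manip.get_obs();P=o['position'];print(P)
s,Ts=shot('scene');t,Tt=shot('top')
for n,q,X in(('w',p,T),('s',s,Ts),('t',t,Tt)):
  for l in['rod_top','rod_tip','post_short_top','post_middle_top','post_long_top']:
    f=manip.tip_of(q,l)
    print(n,l,[(np.round(w(X,x['position']),3).tolist(),round(x['conf'],2)) for x in f[:2]])
E
```

```text
[0.6426596  0.19627463 0.40704522]
w rod_top [([0.644, 0.195, 0.162], 0.9)]
w rod_tip [([0.641, 0.19, 0.009], 0.63), ([0.461, 0.238, 0.001], 0.37)]
w post_short_top [([0.462, 0.313, 0.083], 0.59)]
w post_middle_top [([0.458, 0.24, 0.096], 0.85)]
w post_long_top [([0.461, 0.171, 0.109], 0.75)]
s rod_top [([0.65, 0.193, 0.157], 0.64)]
s rod_tip []
s post_short_top [([0.465, 0.308, 0.082], 0.46)]
s post_middle_top [([0.461, 0.243, 0.099], 0.52)]
s post_long_top [([0.458, 0.166, 0.105], 0.57), ([0.645, 0.191, 0.004], 0.3)]
t rod_top []
t rod_tip []
t post_short_top [([0.652, -0.204, 0.094], 0.75), ([0.462, 0.31, 0.088], 0.53)]
t post_middle_top []
t post_long_top []
```

The rod is back upright with its top at (0.644, 0.195, 0.162). The short post is at about (0.462, 0.310), with its top at about 0.084. Moving above it.

>>> {"api": "move_arm", "payload": {
  "plan": [0, 0, 0, 0.03, -0.045, 0, 0.06, 0, 0, 0, 0.06, -0.09, 0, 0.06, 0, 0, 0, 0.09, -0.14, 0.03, 0.06, 0, 0, 0, 0.114, -0.18, 0.06, 0.06, 0, 0, 0, 0.114, -0.18, 0.09, 0.06, 0, 0, 0, 0.114, -0.18, 0.09, 0.06, 0, 0, 0, 0.114, -0.18, 0.09, 0.06]
}}

```text
clock: 15.88
position: [0.4635, 0.3101, 0.3194]
ee_rot: [0.707, 0.707, 0.001, 0.0]
ft_force: [-0.2, -0.4, 1.2]
grip_width: 0.704
grasp_force: 0.0
```

```bash
python3 - <<'E'
from h import *
p,T=shot('wrist');o=manip.get_obs();P=o['position'];print(P)
save(p,'w6.png',None,1.25)
for l in['post_short_top','post_middle_top','post_long_top','rack']:
    f=manip.tip_of(p,l)
    print(l,[(np.round(w(T,x['position']),3).tolist(),round(x['conf'],2),proj(p,T,w(T,x['position'])).round().tolist()) for x in f[:2]])
print(proj(p,T,[[P[0],P[1],.084]]))
E
```

```text
[0.46357646 0.31017805 0.31962471]
post_short_top [([0.46, 0.313, 0.083], 0.75, [[316.0, 212.0]]), ([0.462, 0.314, 0.01], 0.71, [[319.0, 186.0]])]
post_middle_top [([0.459, 0.243, 0.094], 0.8, [[315.0, 304.0]])]
post_long_top []
rack [([0.462, 0.24, 0.014], 0.35, [[319.0, 257.0]])]
[[320.81561734 215.90127902]]
```

View pics/w6.png

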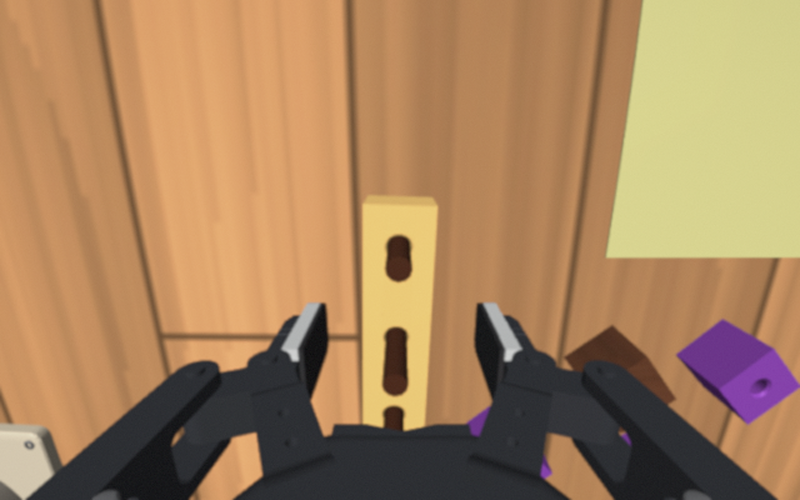

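The short post's top is at about (318,215) native, about 1–2 mm from the gripper axis, and the next (middle) post is visibly longer. Descending to grip it.

>>> {"api": "move_arm", "payload": {
  "plan": [0, 0, 0, 0.001, -0.002, 0.03, 0.06, 0, 0, 0, 0.001, -0.002, 0.06, 0.06, 0, 0, 0, 0.001, -0.002, 0.08, 0.06, 0, 0, 0, 0.001, -0.002, 0.0925, 0.06, 0, 0, 0, 0.001, -0.002, 0.0925, 0.06, 0, 0, 0, 0.001, -0.002, 0.0925, 0, 0, 0, 0, 0.001, -0.002, 0.0925, 0, 0, 0, 0, 0.001, -0.002, 0.0925, 0, 0, 0, 0, 0.001, -0.002, 0.0925, 0, 0, 0, 0, 0.001, -0.002, 0.0925, 0, 0, 0, 0, 0.001, -0.002, 0.0925, 0],
  "squeeze": 30
}}

```text
clock: 17.5
position: [0.4609, 0.3115, 0.2264]
ee_rot: [0.707, 0.707, 0.0, 0.0]
ft_force: [-1.0, -1.0, 5.4]
grip_width: 0.178
grasp_force: 29.7
```

>>> {"api": "move_arm", "payload": {
  "plan": [0, 0, 0, 0, 0, -0.03, 0, 0, 0, 0, 0, 0, -0.08, 0, 0, 0, 0, 0, 0, -0.13, 0, 0, 0, 0, -0.05, 0.017, -0.13, 0, 0, 0, 0, -0.1, 0.033, -0.13, 0, 0, 0, 0, -0.15, 0.05, -0.13, 0, 0, 0, 0, -0.2, 0.066, -0.13, 0, 0, 0, 0, -0.25, 0.083, -0.13, 0, 0, 0, 0, -0.29, 0.096, -0.13, 0, 0, 0, 0, -0.3115, 0.103, -0.12, 0, 0, 0, 0, -0.3115, 0.103, -0.105, 0, 0, 0, 0, -0.3115, 0.103, -0.105, 0]
}}

```text
clock: 19.0
position: [0.5631, 0.0017, 0.329]
ee_rot: [0.706, 0.708, -0.001, -0.001]
ft_force: [-0.2, 0.2, -0.3]
grip_width: 0.177
grasp_force: 30.0
```

```bash
python3 - <<'E'
from h import *
manip.camera('top');manip.camera('top')
p,T=shot('wrist');o=manip.get_obs();P=o['position'];print(P,o['ft_force'],o['grip_width'])
s,Ts=shot('scene')
for q,t in((p,T),(s,Ts)):
  for l in['post_short','post_short_top','socket_mouth']:
    f=manip.tip_of(q,l)
    print(l,[(np.round(w(t,x['position']),3).tolist(),round(x['conf'],2)) for x in f[:2]])
foot=[P[0],P[1],P[2]-.2164];hole=[.564,0,.09]
d=np.array([.009,0,0]);e=np.array([0,.009,0])
print('wrist foot,hole',proj(p,T,[foot,hole,np.array(foot)+.009/.009*e*8/9,np.array(foot)-e*8/9]).round(1)); print('scene',proj(s,Ts,[foot,hole]).round(1))
save(p,'w7.png',(280,150,360,220),8)
c=tuple(int(v) for v in proj(s,Ts,[hole])[0]);print(c);save(s,'s7.png',(c[0]-40,c[1]-40,c[0]+40,c[1]+40),5)
a=cv2.resize(cv2.imread('pics/w7.png'),(455,400));b=cv2.resize(cv2.imread('pics/s7.png'),(345,345));b=cv2.copyMakeBorder(b,0,55,0,0,cv2.BORDER_CONSTANT)
cv2.imwrite('pics/m7.png',np.hstack([a,b]))
E
```

```text
[0.56380924 0.00159539 0.33103588] [-0.41377542 -0.05474648 -0.17592088] 0.17298054384370523
post_short []
post_short_top [([0.562, 0.003, 0.188], 0.67)]
socket_mouth [([0.564, 0.003, 0.092], 0.6)]
post_short [([0.568, -0.001, 0.117], 0.41), ([0.463, 0.243, 0.013], 0.17)]
post_short_top []
socket_mouth [([0.565, -0.002, 0.086], 0.59)]
wrist foot,hole [[321.5 226.2]
 [321.7 215.9]
 [321.5 214.9]
 [321.4 237.3]]
scene [[297.2 200.6]
 [296.7 210.7]]
(296, 210)
```

View pics/m7.png

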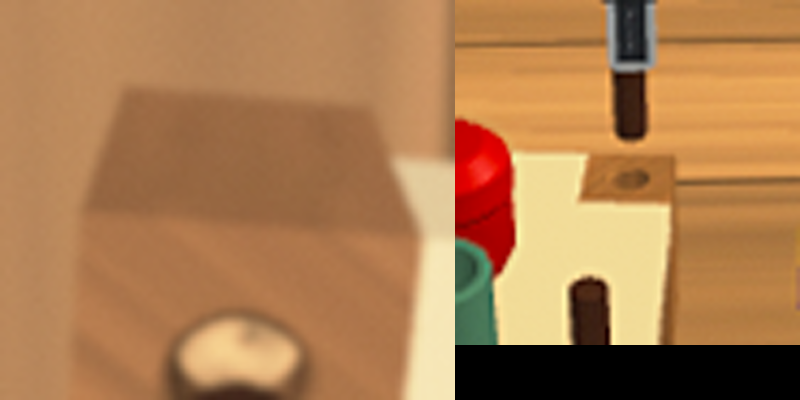

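The foot (321.7,227) and socket (322,216.5) agree in x, and within about 0.5 mm in y, by both cameras. Lowering just past the mouth to feel for the fit.

>>> {"api": "move_arm", "payload": {
  "plan": [0, 0, 0, 0.0002, 0.0002, 0.012, 0, 0, 0, 0, 0.0002, 0.0002, 0.02, 0, 0, 0, 0, 0.0002, 0.0002, 0.023, 0, 0, 0, 0, 0.0002, 0.0002, 0.025, 0, 0, 0, 0, 0.0002, 0.0002, 0.0265, 0, 0, 0, 0, 0.0002, 0.0002, 0.028, 0, 0, 0, 0, 0.0002, 0.0002, 0.028, 0, 0, 0, 0, 0.0002, 0.0002, 0.028, 0]
}}

```text
clock: 20.5
position: [0.5642, 0.0001, 0.3029]
ee_rot: [0.707, 0.707, 0.0, 0.0]
ft_force: [-1.1, -0.1, -1.2]
grip_width: 0.182
grasp_force: 29.9
```

>>> {"api": "move_arm", "payload": {
  "plan": [0, 0, 0, 0, 0, 0.002, 0, 0, 0, 0, 0, 0, 0.004, 0, 0, 0, 0, 0, 0, 0.006, 0, 0, 0, 0, 0, 0, 0.008, 0, 0, 0, 0, 0, 0, 0.01, 0, 0, 0, 0, 0, 0, 0.01, 0]
}}

```text
clock: 21.25
position: [0.5641, 0.0001, 0.2926]
ee_rot: [0.707, 0.707, -0.0, -0.0]
ft_force: [-0.8, 0.8, -0.6]
grip_width: 0.177
grasp_force: 30.0
```

>>> {"api": "move_arm", "payload": {
  "plan": [0, 0, 0, 0, 0, 0.002, 0, 0, 0, 0, 0, 0, 0.004, 0, 0, 0, 0, 0, 0, 0.006, 0, 0, 0, 0, 0, 0, 0.0075, 0, 0, 0, 0, 0, 0, 0.0087, 0, 0, 0, 0, 0, 0, 0.0087, 0, 0, 0, 0, 0, 0, 0.0087, 0]
}}

```text
clock: 22.12
position: [0.5642, 0.0001, 0.2842]
ee_rot: [0.707, 0.707, 0.0, 0.0]
ft_force: [0.1, -0.7, -0.5]
grip_width: 0.175
grasp_force: 30.0
```

>>> {"api": "move_arm", "payload": {
  "plan": [0, 0, 0, 0, 0, 0.001, 0, 0, 0, 0, 0, 0, 0.0015, 0, 0, 0, 0, 0, 0, 0.0015, 0, 0, 0, 0, 0, 0, 0.0015, 0]
}}

```text
clock: 22.62
position: [0.5643, 0.0001, 0.2831]
ee_rot: [0.707, 0.707, 0.0, 0.0]
ft_force: [-1.4, 0.1, 5.9]
grip_width: 0.176
grasp_force: 30.4
```

The post is in contact with the floor at about 6 N, foot at about 0.067, so it is home. Releasing and backing off.

>>> {"api": "move_arm", "payload": {
  "plan": [0, 0, 0, 0, 0, -0.001, 0, 0, 0, 0, 0, 0, -0.001, 0.045, 0, 0, 0, 0, 0, -0.001, 0.045, 0, 0, 0, 0, 0, -0.001, 0.045, 0, 0, 0, 0, 0, -0.001, 0.045, 0, 0, 0, 0, 0, -0.01, 0.045, 0, 0, 0, 0, 0, -0.03, 0.045, 0, 0, 0, 0, 0, -0.08, 0.045, 0, 0, 0, 0, 0, -0.12, 0.045, 0, 0, 0, 0, 0, -0.12, 0.045, 0, 0, 0, 0, 0, -0.12, 0.045]
}}

```text
clock: 24.0
position: [0.564, 0.0001, 0.4031]
ee_rot: [0.707, 0.707, 0.0, 0.0]
ft_force: [-0.7, 0.1, -0.7]
grip_width: 0.524
grasp_force: 0.0
```

```bash
python3 - <<'E'
from h import *
p,T=shot('wrist');o=manip.get_obs();print(o['position'],o['ft_force'])
s,Ts=shot('scene');save(s,'s8.png',(100,140,460,320),2.2)
for q,t in((p,T),(s,Ts)):
  for l in['post_short','post_short_top','rod_top']:
    f=manip.tip_of(q,l)
    print(l,[(np.round(w(t,x['position']),3).tolist(),round(x['conf'],2)) for x in f[:3]])
E
```

```text
[ 5.63960268e-01 -2.39038092e-05  4.02393751e-01] [-0.26685934 -0.53546208 -0.25358571]
post_short [([0.568, 0.001, 0.065], 0.66)]
post_short_top [([0.562, 0.0, 0.143], 0.55)]
rod_top []
post_short [([0.567, -0.001, 0.069], 0.62)]
post_short_top [([0.566, -0.004, 0.139], 0.45)]
rod_top [([0.647, 0.193, 0.157], 0.8)]
```

View pics/s8.png

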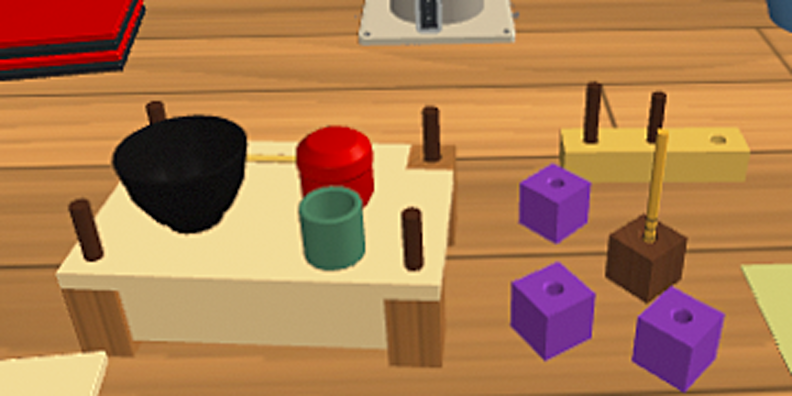

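The short post stands upright in the fourth corner at crop (431,134). The rod is in the brown stand at (655,190), the two other posts are in the rack, and nothing else has moved.

```bash
python3 -c "
from workcell import manip
print(manip.hand_in())"
```

```text
the job is handed in; nothing more can be done
None
```

Job handed in (no verdict came back): the rod measured a 22 mm socket and is back upright in its stand, and the short post is seated, its top measured at 139–143 mm against the required 142 mm, with everything else undisturbed.

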